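# Index the filling funnel over the open candle cup

### The job

The filling funnel's swing arm is locked by a spring-loaded index pin. Hook a fingertip through the pin's pull ring, lift the pin clear of its hole without gripping the ring, swing the arm one hole so that the funnel stands over the open cup, and let the pin spring fully home in that hole. Take the finger out and stay clear; leave the cups, tools and pots where they stand.

Things in the scene. Friction and masses are not known exactly. Their poses are not given: they have to be found in the camera images.
- station: Filling fixture fixed to the table. Origin: on the arm's upright pivot axis, at table height; x from the ring side to the cup side, z up; it stands crosswise, x roughly to the robot's left. Steel base plate 390 x 270 mm, 12 thick, from x = -175 to 215 mm. Three cups stand on it on the +x side in an arc of 160 mm radius about the pivot, one hole pitch (0.42 rad) apart.
- quadrant (a point): Middle hole of the steel quadrant on the fixture's ring side (-x), at the level of its top, 50 mm above the table. Five 12 mm square holes lie on a 140 mm radius about the pivot, 0.42 rad apart (-0.84 to 0.84); this is the middle one, in which the pin starts.
- swing_arm (a joint): Angle of the two-ended aluminium swing arm about the pivot, rad; 0 at the middle hole, where it starts locked; grows counter-clockwise from above (funnel towards the fixture's +y, ring end towards its -y). One hole is 0.42 rad; stops at +-0.88. With the pin up it turns lightly (0.1 N m of friction) and stays where it is left.
- index_pin (a joint): Height of the spring index pin above home, m: 0 = fully home in a hole, over 0.010 = clear of the quadrant (between holes a released pin rides on its top at about 0.010 and drops in when swung over a hole), 0.028 = upper stop. Spring and weight press it down with 5 N at home, 8 N at the stop. It moves straight up and does not turn.
- ring (a point): Centre of the pin's steel pull ring at the arm's near (-x) end, 125 mm from the pivot axis, 134 mm above the table with the pin home. 64 mm outside, 50 clear inside, 6 mm bar, rigid on the pin. x: level, to the pivot; y: across, the ring's width; z up. It leans 30 degrees (top to +x), so a finger pointing to +x and about 45 degrees down goes squarely through.
- ring_top (a point): Centre of the ring's top bar, under which the finger lifts: 15 mm in +x and 25 mm above the ring's centre. Same axes.
- knob (a point): Top of the pin's round knob (20 mm wide) just below the ring, 108 mm above the table with the pin home. The arm's 32 mm wide tail bar lies lower, its top 69 mm above the table.
- pivot (a point): Top of the arm's hub on the pivot axis, 161 mm above the table; hub radius 27 mm. Axes of the arm: x from the ring end to the funnel end.
- outlet (a point): Centre of the lower mouth (18 mm wide) of the steel filling funnel on the arm's far end, exactly opposite the ring, 160 mm from the pivot axis, 98 mm above the table. The funnel's rim is 92 mm wide, 172 mm above the table. Cups pass about 12 mm below the mouth.
- open_cup_rim (a point): Centre of the mouth of the open, empty white ceramic cup (56 mm wide, 66 mm high), 78 mm above the table. It stands one hole to one side or the other of the funnel's starting place, at 0.42 or -0.42 rad of the swing arm.
- lidded_cup_a: Filled white cup closed with a flat steel lid with a small knob, 58 mm wide, 72 mm high, loose; origin under its centre, 12 mm above the table. Stands one hole away on the other side.
- lidded_cup_b: The same kind of lidded cup; stands under the funnel at the start.
- brush: Loose brush with a blue handle, lying on the table beyond the ring end of the fixture, about 100 mm from its base plate. Leave alone.
- scent_bottle: Loose amber bottle, 48 mm wide, 120 mm high, beyond the fixture's cup end; origin under its centre. Leave alone.
- spatula: Loose spatula lying on the table close to the fixture's ring end. Leave alone.
- wick_bowl: Loose steel bowl, 90 mm wide, 45 mm high, beyond the fixture's cup end; origin under its centre. Leave alone.
Things that resemble listed ones, but are neither listed nor needed, are in the scene too. Leave any pink look-alike of the part that bears open_cup_rim alone.

How it is judged:
On the way, in this order (a step that is already met when the one before it is completed fails the run):
1. the pin is lifted clear of its starting hole (value of joint index_pin above 0.0105 m and value of joint swing_arm between -0.12 and 0.12 rad), for 0.1 s.
2. the arm swings away from its starting hole with the pin up (value of joint index_pin above 0.006 m and (value of joint swing_arm above 0.16 rad or value of joint swing_arm below -0.16 rad)), for 0.05 s.
At the end, for the whole second after the job is handed in: The funnel's mouth is centred over the open cup within 8 mm, the pin is home in that hole (within 2.5 mm of fully down) and the arm is at rest (horizontal distance between outlet and open_cup_rim below 0.008 m and value of joint index_pin below 0.0025 m and velocity of joint swing_arm between -0.03 and 0.03 rad/s); the robot touches nothing.
It fails at once if the ring is gripped or forced (over 30 N between the fingers and the pin) (contact force between the fingers and index_pin above 30 N).
It fails at once if a cup is moved (over 6 mm) (distance of any of open_cup_rim, lidded_cup_a, lidded_cup_b from where it was at the start of the episode above 0.006 m).
It fails at once if a bystander is moved (over 15 mm) (distance of any of brush, scent_bottle, spatula, wick_bowl from where it was at the start of the episode above 0.015 m).
It also fails if it takes over 48 s, if anything falls off the work surface, if the arm or the gripper's body presses on something with over 40 N, if the wrist force passes 120 N, or if a joint passes its speed limit or range.

### The arm

A 7-joint arm with a two-finger parallel gripper is mounted at the origin on the work surface. World frame = base frame: x ahead of the robot, y to its left, z up, the work surface at z = 0. Lengths are in m, angles in rad, forces in N, time in s.
With the tool pointing down it reaches from about 0.425 to 0.95 m from the base axis. Payload 4.7 kg.
Tool frame: the origin (TCP) lies on the centre line of the jaws, within the pads' length; the fingertips stand robot.nose_length ahead of it and the grasp point (between the pads) lies 8 mm behind it (robot.nose_length is the distance from the TCP to the fingertips, in m); z points along the fingers, y is the line along which they close (so a half turn about z gives the same grasp; the last joint's range is limited). The gripper opens to 85 mm and grips with 20 to 120 N. Pads are 22 mm wide; open, the fingers measure 114 mm over their backs; the gripper's body (76 mm by 85 mm) begins 54 mm behind the grasp point. The pads swing forward as they close: fully open they stand 13 mm farther back than shut.
Start: joints at [1.248, 0.469, -0.049, 1.532, 0.024, 1.141, -0.082], TCP at [0.196, -0.646, 0.242] pointing down, gripper open.
Joint ranges: [-2.59, 2.59], [-0.33, 1.99], [-1.39, 1.29], [0.1, 2.45], [-1.04, 4.18], [0.21, 1.99], [-2.66, 2.66]. Speed limits (rad/s): [2.57, 2.57, 3.14, 3.14, 3.14, 3.14, 3.14].

### API

Orientations are given as [roll, pitch, yaw] about the fixed x, y, z axes, in that order (R = Rz(yaw) Ry(pitch) Rx(roll)).
In Python, from plant import robot gives the robot as it stands. Calls block until the motion is done:
- robot.goto(position, orientation): joint-space move of the TCP to a pose.
- robot.move_straight(position, vel=0.15, attitude=None, contact_N=None): straight line of the TCP; attitude=None keeps the orientation; vel is the mean speed in m/s. With contact_N (N) it stops when the force on the tool has changed by that much, and returns True; else False.
- robot.move_joints(angles): joint-space move.
- robot.grip(opening, strength=None): opening from 0.0 (shut) to 1.0 (fully open); strength is the grip in N (None keeps the last); returns when the fingers have stopped.
- robot.sleep(seconds).
- robot.inverse_kinematics(position, orientation): joint angles nearest the present ones, or None.
- robot.sense(): the state.
- robot.grab_frame(name): name is "scene" or "top"; returns a dict with "image" (384x512x3 uint8, red, green, blue), "range_z" (384x512 float32, m along the optical axis (not along the pixel's ray), 0 where there is no reading), "fx", "fy", "cx", "cy" (pixels), "R" (3x3) and "t" (3): a world point X has camera coordinates R X + t. Camera axes: x right, y down, z forward; pixel columns grow to the right and rows downward; lengths in m; the calibration is good to about 2 mm. A picture is of the moment at which its call begins.
A pose or a line that the arm cannot do raises robot.IKError and nothing moves.
- robot.close_job(): hands the job in; it is judged then, once.
The state is a dict: "t": time; "joint_pos": joint angles; "joint_velocities": joint speeds; "effort": joint torques, N m; "tcp_pos": TCP position; "tcp_rot": TCP orientation; "wrist_force": force on the tool from outside, world axes, zero at the start; "torque": the same for the moment, N m; "opening": opening from 0.0 (shut) to 1.0 (fully open); "gripper_force": force on a finger pad.
Only numpy, scipy, OpenCV 4.12 (cv2) and the standard library are available. Lean on these libraries where they do the work, as an engineer would, in place of code of your own. Each camera call takes 0.05 s, during which the arm holds its last target. There are 200 camera calls.

## Working session

There is one attempt and no reset: what is moved stays moved. The work goes in short steps, each a Python script; the robot and the scene stay as the last script left them, time stands still between calls to the robot, and variables do not carry over. Pictures are saved under pics/ and viewed, at most 10 in all, crops included, and the job is handed in when it is done.

```bash
mkdir -p pics; ls; cat > h.py <<'E'
import numpy as np, cv2
from plant import robot
def shot(n):
    f=robot.grab_frame(n); return f
def pts(f):
    z=f["range_z"]; v,u=np.mgrid[:z.shape[0],:z.shape[1]]
    c=np.stack([(u-f["cx"])/f["fx"]*z,(v-f["cy"])/f["fy"]*z,z],-1)
    P=(c-f["t"])@f["R"]; P[z==0]=np.nan
    return P
def save(img,n): cv2.imwrite("pics/"+n,cv2.cvtColor(img,cv2.COLOR_RGB2BGR))
E
python3 - <<'E'
from h import *
for n in("scene","top"):
    f=shot(n); np.savez(n+".npz",**f); save(cv2.resize(f["image"],(768,576)),n+".png")
    print(n,f["R"].T[:,2],-f["R"].T@f["t"],f["fx"])
s=robot.sense(); print(s["t"],s["tcp_rot"],robot.nose_length,s["opening"])
E
```

```text
pics
scene [-0.50627924  0.05630868 -0.86052929] [1.07403757 0.0154289  0.9111494 ] 415.5008970459273
top [ 5.73639420e-02  7.18781289e-04 -9.98353075e-01] [0.52595794 0.043843   1.20306268] 404.15594126974827
0.1 [-3.13980594e+00  4.15466768e-05  2.93870326e-01] 0.011 0.9932789932985161
```

View pics/scene.png

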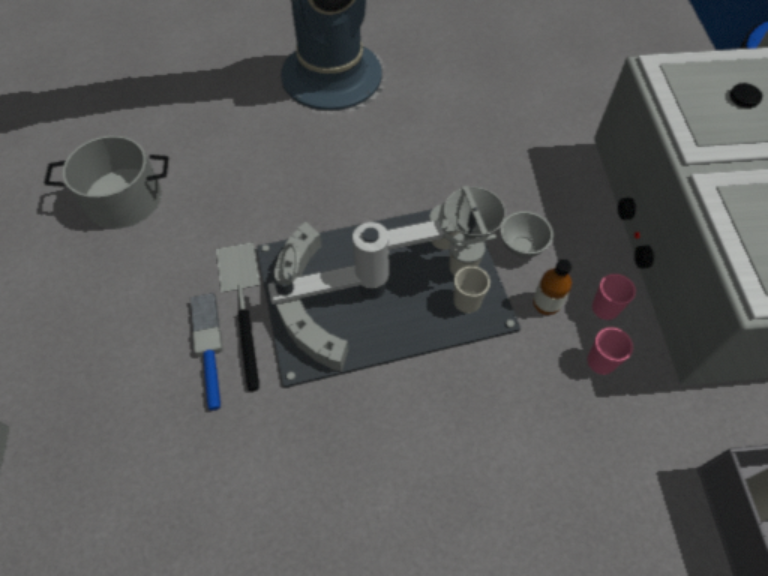

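View pics/top.png

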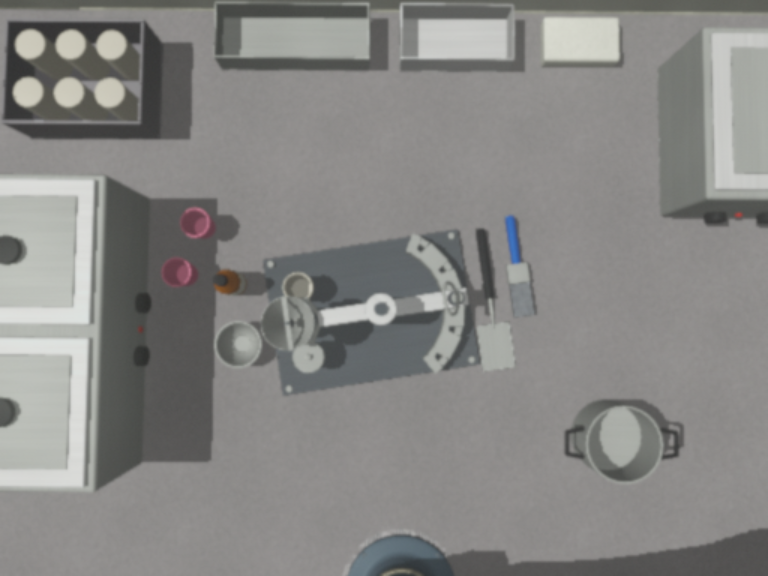

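Scene view shows the ring end at (287,265) left, with the funnel at (465,215). In the top view the hub is at (380,308), ring at (455,296), and the open white cup at (298,287), on the far side from the robot. The lidded cup is at (308,357). So the swing should be -0.42, with the ring end moving towards the robot.

```bash
python3 - <<'E'
from h import *
def load(n):
    f=dict(np.load(n+".npz")); return f
for n in("top","scene"):
    f=load(n); P=pts(f); im=f["image"].astype(int)
    # hub top
    near=(np.hypot(P[...,0]-.55,P[...,1]-.04)<.3)
    m=near&(abs(P[...,2]-.161)<.004)
    # plate: dark bluish at z~.012
    hsv=cv2.cvtColor(f["image"],cv2.COLOR_RGB2HSV)
    pm=(near&(abs(P[...,2]-.012)<.006)&(hsv[...,2]<90)&(im[...,2]>im[...,0])).astype(np.uint8)
    pm=cv2.morphologyEx(pm,cv2.MORPH_OPEN,np.ones((3,3)))
    k,lab,st,ce=cv2.connectedComponentsWithStats(pm); i=1+np.argmax(st[1:,4])
    q=P[pm>0][:,:2]
    r=cv2.minAreaRect((q*1000).astype(np.float32)); print(n,"plate",r,cv2.boxPoints(r))
    k,lab,st,ce=cv2.connectedComponentsWithStats(m.astype(np.uint8))
    for i in range(1,k):
        if st[i,4]>8: print(" hi blob",st[i,4],ce[i],np.nanmean(P[lab==i],0))
    rm=near&(P[...,2]>.085)&(P[...,2]<.175)&(P[...,1]<-.03)
    q=P[rm]; print(" ring pts",len(q),q.min(0),q.max(0),q.mean(0)) if len(q) else 0
    # open cup rim z~.078
    m=near&(abs(P[...,2]-.078)<.005)&(P[...,1]>.1)
    k,lab,st,ce=cv2.connectedComponentsWithStats(m.astype(np.uint8))
    for i in range(1,k):
        if st[i,4]>15: print(" rim blob",st[i],np.nanmean(P[lab==i],0))
E
```

```text
top plate ((522.398681640625, 57.81597900390625), (234.5341033935547, 388.7728576660156), 10.346693992614746) [[ 372.12595  227.97986]
 [ 441.9511  -154.47116]
 [ 672.6714  -112.3479 ]
 [ 602.84625  270.10312]]
 hi blob 30 [296.23333333 199.43333333] [ 0.55903674 -0.06821433  0.16071263]
 hi blob 258 [253.45348837 205.46124031] [0.5425398  0.04199437 0.16183734]
 hi blob 98 [182.1122449  216.29591837] [0.51314097 0.22526776 0.16110172]
 hi blob 75 [201.12       212.37333333] [0.5236411  0.17656641 0.16088494]
 ring pts 179 [ 0.53205126 -0.10955709  0.08530895] [ 0.59259652 -0.06477378  0.16541823] [ 0.56332386 -0.08575944  0.125032  ]
 rim blob [147 179  12  17  57] [0.59172235 0.31965463 0.07850138]
 rim blob [188 182   8  15  25] [0.59116174 0.2170118  0.07771729]
 rim blob [195 228  21  20 281] [0.45262032 0.17508753 0.0769738 ]
scene plate ((537.3931884765625, 62.94146728515625), (272.6187744140625, 389.6810302734375), 9.585471153259277) [[ 370.54236  232.36362]
 [ 435.43152 -151.8768 ]
 [ 704.244   -106.48068]
 [ 639.35486  277.75974]]
 hi blob 63 [303.03174603 135.17460317] [0.
[... 166 characters left out ...]
0461 0.1608929 ]
 hi blob 316 [246.43037975 158.4335443 ] [0.54332278 0.04322478 0.16083025]
 hi blob 35 [196.54285714 168.68571429] [ 0.55998834 -0.06677104  0.15952078]
 ring pts 264 [ 0.5308809  -0.10792056  0.08543803] [ 0.5917365  -0.06343039  0.16236134] [ 0.56445941 -0.08559304  0.12267115]
 rim blob [286 136   8  12  55] [0.44304758 0.15791925 0.07643413]
 rim blob [294 144   9  11  53] [0.46998685 0.17395996 0.07648141]
 rim blob [302 155   7   6  26] [0.49444253 0.19126011 0.07617064]
 rim blob [299 161  24  15 229] [0.52491862 0.20049645 0.076127  ]
 rim blob [303 178  23  21 112] [0.58108694 0.19931822 0.07716092]
 rim blob [361 180  14  17  83] [0.59913627 0.318177   0.0779478 ]
```

```bash
cat >> h.py <<'E'
from scipy.spatial.transform import Rotation as Ro
PIV=np.array([.543,.0427,0.]); PSI=np.deg2rad(99.0)
def pose(th,r,z,back,pitch,flip=0,lat=0.):
    """finger tip line through point at radius r (ring side), height z, arm angle th; TCP 'back' behind that point"""
    a=PSI+th; ex=np.array([np.cos(a),np.sin(a),0]); ey=np.array([-ex[1],ex[0],0]); 
    d=ex*np.cos(pitch)-np.array([0,0,np.sin(pitch)])
    y0=ey; x0=np.cross(y0,d)
    c,s=np.cos(flip*np.pi/2),np.sin(flip*np.pi/2)
    x=c*x0+s*y0; y=-s*x0+c*y0
    R=Ro.from_matrix(np.stack([x,y,d],1))
    p=PIV-r*ex+lat*ey+[0,0,z]-back*d
    return p,R.as_euler("xyz")
E
python3 - <<'E'
from h import *
f=dict(np.load("top.npz")); P=pts(f)
m=(abs(P[...,0]-.33)<.12)&(abs(P[...,1]+.33)<.12); print("pot",P[m][:,2].max(), P[m][np.argmax(P[m][:,2])])
for pd in(30,38,45):
  for fl in range(4):
    out=[]
    for th,z,b in((0,.134,.12),(0,.134,0),(0,.175,-.01),(-.25,.175,0),(-.5,.175,0),(-.42,.134,0),(-.42,.134,.15)):
        q=robot.inverse_kinematics(*pose(th,.125,z,b,np.deg2rad(pd),fl)); out.append(None if q is None else np.round(q,2).tolist())
    print(pd,fl,[o is not None for o in out]); 
    if all(o is not None for o in out): print(*out,sep="\n")
E
```

```text
pot 0.09599645986678011 [ 0.36972174 -0.39226561  0.09599646]
30 0 [True, True, True, True, True, True, True]
[0.45, 0.79, 0.17, 1.47, -0.79, 1.76, -2.14]
[0.39, 0.77, 0.07, 1.67, -0.83, 1.54, -2.11]
[0.37, 0.71, 0.09, 1.68, -0.84, 1.57, -2.14]
[0.44, 0.62, 0.11, 1.87, -0.97, 1.44, -2.14]
[0.73, 0.53, -0.2, 2.06, -1.04, 1.17, -2.2]
[0.62, 0.62, -0.08, 2.01, -1.03, 1.21, -2.11]
[0.59, 0.58, 0.24, 1.86, -0.94, 1.56, -2.12]
30 1 [True, True, True, True, True, True, True]
[1.06, 0.97, -0.9, 1.42, -0.22, 1.5, 2.04]
[0.98, 0.96, -0.86, 1.63, -0.28, 1.26, 2.1]
[0.98, 0.9, -0.87, 1.64, -0.32, 1.29, 2.08]
[1.11, 0.8, -0.86, 1.83, -0.49, 1.1, 2.12]
[1.22, 0.7, -0.87, 2.03, -0.7, 0.89, 2.2]
[1.18, 0.81, -0.86, 1.98, -0.59, 0.89, 2.19]
[1.35, 0.74, -0.85, 1.81, -0.49, 1.21, 2.13]
30 2 [True, True, True, True, True, True, True]
[0.95, 0.89, -0.67, 1.43, -0.38, 1.54, 0.61]
[0.92, 0.91, -0.74, 1.64, -0.38, 1.29, 0.61]
[0.92, 0.85, -0.76, 1.64, -0.41, 1.31, 0.59]
[1.07, 0.77, -0.79, 1.83, -0.54, 1.12, 0.6]
[1.18, 0.67, -0.8, 2.03, -0.75, 0.92, 0.68]
[1.14, 0.77, -0.79, 1.98, -0.65, 0.92, 0.68]
[1.24
[... 2580 characters left out ...]
, True, True, True, True]
[0.92, 0.73, -0.7, 1.51, -0.26, 1.41, 0.52]
[0.9, 0.79, -0.77, 1.69, -0.22, 1.15, 0.49]
[0.9, 0.75, -0.79, 1.68, -0.24, 1.19, 0.47]
[1.01, 0.64, -0.78, 1.85, -0.39, 1.02, 0.44]
[1.04, 0.5, -0.71, 2.03, -0.64, 0.86, 0.5]
[1.01, 0.61, -0.71, 2.0, -0.55, 0.84, 0.52]
[1.18, 0.49, -0.7, 1.84, -0.49, 1.18, 0.5]
45 3 [True, True, True, True, True, True, True]
[0.63, 0.64, -0.22, 1.53, -0.5, 1.48, -0.82]
[0.58, 0.67, -0.28, 1.71, -0.54, 1.24, -0.79]
[0.57, 0.62, -0.28, 1.71, -0.55, 1.28, -0.82]
[0.65, 0.52, -0.28, 1.87, -0.68, 1.14, -0.86]
[0.72, 0.42, -0.3, 2.05, -0.84, 0.97, -0.89]
[0.72, 0.52, -0.31, 2.01, -0.79, 0.95, -0.83]
[0.81, 0.41, -0.19, 1.86, -0.68, 1.28, -0.88]
```

```bash
python3 - <<'E'
from h import *
pt=np.deg2rad(40)
robot.grip(0.0,40)
robot.goto(*pose(0,.125,.136,.20,pt,2))
robot.goto(*pose(0,.125,.136,.055,pt,2))
s=robot.sense(); print(s["t"],s["tcp_pos"],s["opening"],s["wrist_force"],robot.nose_length)
a=[]
for n in("scene","top"):
    f=shot(n); np.savez(n+"2.npz",**f)
    p,_=pose(0,.125,.134,0,pt); c=f["R"]@p+f["t"]; u=f["fx"]*c[0]/c[2]+f["cx"]; v=f["fy"]*c[1]/c[2]+f["cy"]; print(n,u,v)
    u,v=int(u),int(v); a.append(cv2.resize(f["image"][v-50:v+50,u-65:u+65],(390*2//2,300),interpolation=cv2.INTER_CUBIC))
save(np.hstack(a),"c1.png")
E
```

```text
3.5333 [ 0.56974823 -0.12371947  0.17174595] 0.0031447926752919716 [ 0.61995465 -1.0554493  -0.13466765] 0.011
scene 191.63437069139337 176.5118518473089
top 299.89291654058735 198.45504497287385
```

View pics/c1.png

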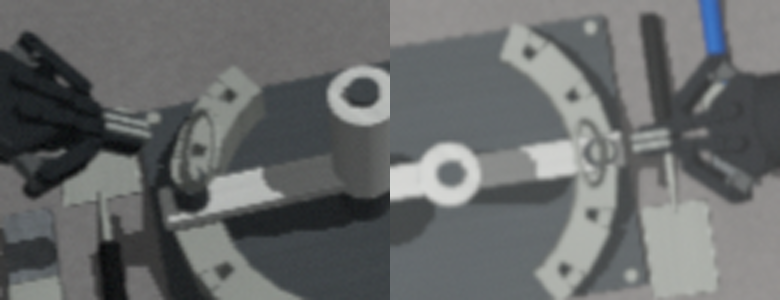

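The fingertip (right half 632,142) is in line with the ring (592,150), so I insert it now and lift it gently.

```bash
cat >> h.py <<'E'
pt=np.deg2rad(40)
def mv(th,r,z,b,vel=.1,N=None,lat=0.):
    p,o=pose(th,r,z,b,pt,2,lat); return robot.move_straight(p,vel=vel,attitude=o,contact_N=N)
def st(*a):
    s=robot.sense(); print(*a,round(s["t"],2),np.round(s["tcp_pos"],4),np.round(s["wrist_force"],2)); return s
E
python3 - <<'E'
from h import *
print(mv(0,.125,.134,-.007,.08,8)); st("in")
z=.134; 
for i in range(4):
    z+=.008; c=mv(0,.125,z,-.007,.06,15); st(c,z)
    if c: break
E
```

```text
False
in 4.58 [ 0.5621 -0.076   0.1297] [ 0.    0.05 -0.5 ]
False 0.14200000000000002 4.86 [ 0.5623 -0.0758  0.1383] [0.28 0.72 0.78]
False 0.15000000000000002 5.14 [ 0.562  -0.0755  0.146 ] [-0.05 -0.19 -0.18]
False 0.15800000000000003 5.42 [ 0.5615 -0.076   0.1528] [ 0.22 -0.98 -5.14]
False 0.16600000000000004 5.71 [ 0.5617 -0.0759  0.1614] [ 0.01 -0.38 -6.19]
```

```bash
cat >> h.py <<'E'
def ringtop(th):
    for n in("top","scene"):
        P=pts(shot(n)); a=PSI+th; c=PIV-.112*np.array([np.cos(a),np.sin(a),0])
        print(n,end=" ")
        m=(np.hypot(P[...,0]-c[0],P[...,1]-c[1])<.03)&(P[...,2]>.14)&(P[...,2]<.215)
        q=P[m]; print(len(q), np.round(np.sort(q[:,2])[-8:],4) if len(q) else 0)
E
python3 - <<'E'
from h import *
print(mv(0,.125,.172,-.007,.04,15)); st("up"); robot.sleep(.3); st("up")
f=shot("scene"); save(cv2.resize(f["image"][110:220,125:265],(700,550),interpolation=cv2.INTER_CUBIC),"c2.png")
E
```

```text
False
up 6.01 [ 0.5618 -0.0758  0.1675] [-0.28 -2.03 -6.48]
up 6.31 [ 0.5618 -0.0757  0.1673] [ 0.08 -1.49 -6.31]
```

View pics/c2.png

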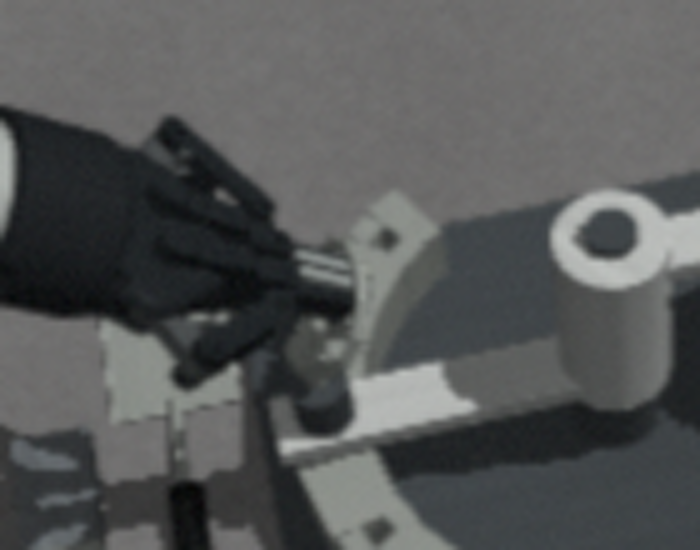

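Finger tip at (350,290) with the ring hanging from it at (315,330); I check the ring height by depth before swinging.

```bash
python3 - <<'E'
from h import *
ringtop(0)
f=dict(np.load("top.npz"))
g=shot("top"); P=pts(g); 
# knob/tail region max heights along arm radius
a=PSI; ex=np.array([np.cos(a),np.sin(a)]); ey=np.array([-ex[1],ex[0]])
d=P[...,:2]-PIV[:2]; x=d@ex; y=d@ey
for r in np.arange(-.16,-.07,.008):
    m=(abs(x-r)<.004)&(abs(y)<.035); q=P[m]; print(round(r,3),len(q),np.round(q[:,2].max(),3) if len(q) else 0)
save(cv2.resize(g["image"][160:240,250:350],(700,560),interpolation=cv2.INTER_CUBIC),"c3.png")
E
```

```text
top 187 [0.1995 0.2    0.2004 0.2014 0.2024 0.203  0.2032 0.2054]
scene 275 [0.2004 0.2007 0.2008 0.2009 0.2013 0.2021 0.2022 0.2052]
-0.16 89 0.229
-0.152 125 0.222
-0.144 105 0.21
-0.136 88 0.204
-0.128 75 0.194
-0.12 118 0.191
-0.112 116 0.186
-0.104 63 0.172
-0.096 67 0.074
-0.088 66 0.076
-0.08 62 0.073
-0.072 70 0.076
```

View pics/c3.png

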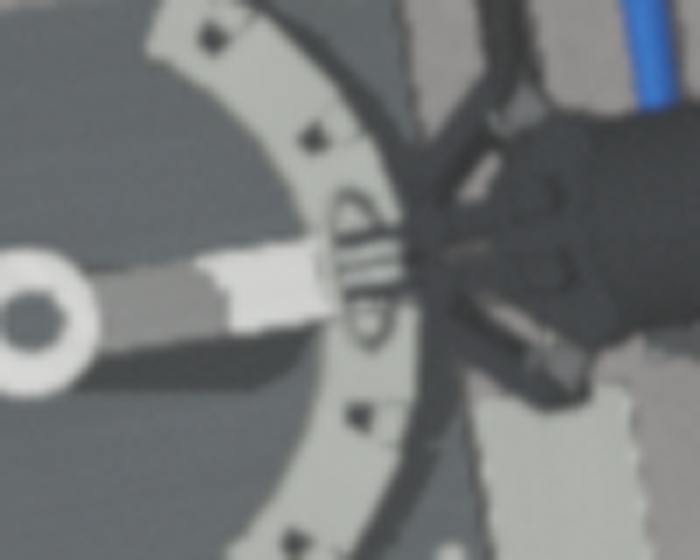

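The top view shows the finger centred through the ring (ring ends at (350,200) and (370,335), finger at (370,265)). Next I swing towards the robot, clockwise.

```bash
cat >> h.py <<'E'
def armang():
    "arm angle from aluminium bar pixels on the funnel side / tail (z .06-.08 near ring side)"
    P=pts(shot("top")); d=P-PIV; R=np.hypot(d[...,0],d[...,1])
    m=(R>.045)&(R<.095)&(abs(P[...,2]-.071)<.012)&(d[...,1]<0); q=d[m]
    th=np.arctan2(-q[:,1],-q[:,0])-PSI; return np.median(th),(th.min()+th.max())/2,len(q)
E
python3 - <<'E'
from h import *
print(armang())
for th in(-.09,-.18,-.27,-.35):
    c=mv(th,.125,.172,-.007,.06,18); st(c,th)
    if c: break
print(armang()); st("")
E
```

```text
(np.float64(0.010418296106567082), np.float64(-0.00489215239789309), 203)
False -0.09 6.89 [ 0.5505 -0.0771  0.1674] [-0.43 -3.32 -7.1 ]
False -0.18 7.22 [ 0.5404 -0.0774  0.1675] [ 0.3  -4.63 -7.15]
False -0.27 7.56 [ 0.5299 -0.0768  0.1674] [-0.33 -6.76 -6.81]
False -0.35 7.87 [ 0.5204 -0.0755  0.1674] [-0.95 -6.58 -7.73]
(np.float64(-0.3403257220885574), np.float64(-0.36171525700021157), 205)
 7.92 [ 0.5207 -0.0755  0.1674] [-1.22 -6.58 -7.52]
```

```bash
python3 - <<'E'
from h import *
for z in(.158,.144): st(mv(-.355,.125,z,-.007,.05,18),z)
print(armang())
for th in(-.40,-.44,-.48,-.52,-.56):
    c=mv(th,.125,.144,-.007,.03,7); st(c,th); print(armang())
    if c: break
E
```

```text
False 0.158 8.35 [ 0.5206 -0.0731  0.1548] [ 0.85  0.03 -1.75]
False 0.144 8.78 [ 0.5193 -0.0742  0.1394] [ 0.8   0.17 -0.14]
(np.float64(-0.32977284849408073), np.float64(-0.32655754831591455), 207)
False -0.4 9.17 [ 0.514  -0.0735  0.1397] [1.27 0.07 0.05]
(np.float64(-0.331712390083279), np.float64(-0.32667551760791147), 205)
False -0.44 9.53 [ 0.5102 -0.0724  0.1399] [1.99 0.15 1.06]
(np.float64(-0.3396335258584725), np.float64(-0.36064544170748636), 206)
False -0.48 9.88 [ 0.5041 -0.0704  0.1393] [0.2  0.32 0.03]
(np.float64(-0.4296766067955724), np.float64(-0.42422510375052797), 206)
False -0.52 10.24 [ 0.5013 -0.07    0.1395] [ 3.71 -0.65 -2.01]
(np.float64(-0.42965521581558064), np.float64(-0.4238651484908288), 203)
True -0.56 10.53 [ 0.5001 -0.0711  0.1391] [ 3.79 -1.45 -1.45]
(np.float64(-0.43094660191485556), np.float64(-0.4243673596785473), 205)
```

The arm locked at -0.42. I recentre the finger, withdraw and check.

```bash
python3 - <<'E'
from h import *
mv(-.42,.125,.137,-.007,.04); st("c")
print(mv(-.42,.125,.136,.06,.08,8)); st("out")
p,o=pose(-.42,.125,.17,.16,pt,2); robot.move_straight(p,vel=.15,attitude=o); robot.sleep(.5); st("clear")
print(armang()); ringtop(-.42)
a=[]
for n in("scene","top"):
    f=shot(n); u,v=(240,165) if n=="scene" else (250,205)
    a.append(cv2.resize(f["image"][v-75:v+75,u-100:u+100],(400,300),interpolation=cv2.INTER_CUBIC))
save(np.hstack(a),"c4.png")
E
```

```text
c 11.08 [ 0.5109 -0.0718  0.1323] [ 0.54 -0.3   0.44]
False
out 12.07 [ 0.4983 -0.1218  0.1744] [-0.69  0.14 -0.26]
clear 13.55 [ 0.4786 -0.1963  0.2728] [-0.17  0.43 -1.45]
(np.float64(-0.4243306536847695), np.float64(-0.4244363308538007), 203)
top 56 [0.1615 0.1625 0.1631 0.1643 0.1645 0.1649 0.1652 0.1653]
scene 65 [0.1605 0.1608 0.1608 0.1611 0.1615 0.1617 0.1624 0.1637]
```

View pics/c4.png

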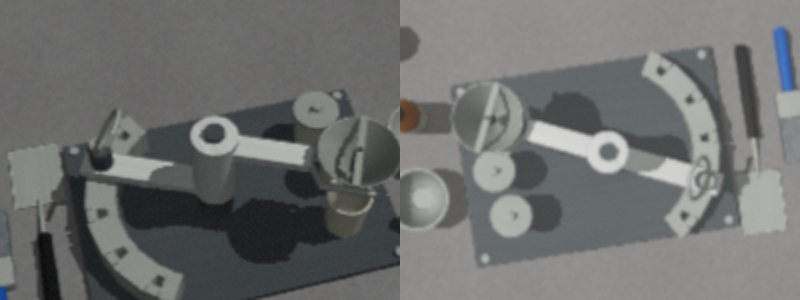

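The funnel stands over the open cup (left half 345,205), and the ring top is back at its starting height (0.165 and 0.164 m now, 0.165 and 0.162 m at the start), so the pin is home. The gripper is clear, so I hand in.

```bash
python3 -c "
from plant import robot
print(robot.close_job())"
```

```text
the job is handed in; nothing more can be done
None
```

I swung the arm one hole, to -0.42 rad, and handed the job in: the last images show the funnel over the open cup, the pin home and the gripper clear, but the hand-in call did not return a verdict.

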